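Break the lid stay and shut the bead chest

ROBOT

A 6-joint arm with a two-finger parallel gripper is mounted at the origin on the work surface. World frame = base frame: x ahead of the robot, y to its left, z up, the work surface at z = 0. Lengths are in m, angles in rad, forces in N, time in s.
With the tool pointing down it reaches from about 0.35 to 0.85 m from the base axis. Payload 8.1 kg.
Tool frame: the origin (TCP) lies on the centre line of the jaws, within the pads' length; the fingertips stand 14 mm ahead of it and the grasp point (between the pads) lies 5 mm behind it; z points along the fingers, y is the direction in which the jaws open and shut (so a half turn about z gives the same grasp; the last joint's range is limited). The gripper opens to 93 mm and grips with 3 to 60 N. Pads are 15 mm wide; open, the fingers measure 128 mm over their backs; the gripper's body (75 mm by 188 mm) begins 65 mm behind the grasp point.
Start: joints at [1.017, 0.13, 1.488, -0, 1.523, -0.085], TCP at [0.271, 0.535, 0.233] pointing down, gripper open.
Joint ranges: [-2.96, 2.96], [-0.89, 2.26], [0.02, 2.5], [-1.34, 4.48], [0, 2.73], [-2.66, 2.66]. Speed limits (rad/s): [2.39, 2.39, 2.79, 3.14, 3.14, 3.14].

INTERFACE

Orientations are given as a rotation vector (axis times angle).
In Python, from plant import robot gives the robot as it stands.
- The arm moves only by the tool jog_arm, never from a script. Its argument "steps" is a list of rows, each a list of 7 numbers: the closure, from 0 (fully open) to 1 (shut), then the shift along the tool's x, y, z in m, then the turn, a rotation vector about the tool's x, y, z in rad. In form: [[jaw, tx, ty, tz, rx, ry, rz], ...]. A call has 1 to 5 rows; each row is the pose to reach, as a shift and turn from the pose measured when the call began, along the tool's axes at that moment; what a row does not reach only later rows make up. A row lasts 1/8 s, in which the tool goes at most 62.5 mm and 10.7 degrees, less where a joint would pass 70% of its speed; a pose out of reach is approached as far as the arm can. A call with a gripper value outside its range is refused whole. The fingers move at their own pace and stop on an object; "force" is the grip in N (left out, the last holds). Time passes only in rows, so rows that repeat a pose let the fingers close. It gives the time, the measured TCP pose, the force and the opening at its end, in the units of the state.
- robot.read_state(): the state, without advancing time (a new reading comes with each control period).
- robot.read_camera(name): name is "scene" or "top"; returns a dict with "image" (384x512x3 uint8, red, green, blue), "mtx" (3x3 intrinsics, pixels), "D" ([k1, k2, p1, p2, k3] as OpenCV has them; the pictures are not rectified), "extrinsics" (4x4, takes a point from camera to world coordinates). Camera axes: x right, y down, z forward; pixel columns grow to the right and rows downward; lengths in m; the calibration is good to about 2 mm. A picture is of the moment at which its call begins. There is no depth.
- robot.close_job(): hands the job in, once; it reports no verdict.
The state is a dict: "t": time; "q": joint angles; "dq": joint speeds; "joint_torque": joint torques, N m; "tool_pos": TCP position; "orientation": TCP orientation; "force": force on the tool from outside, world axes, zero at the start; "wrist_torque": the same for the moment, N m; "opening": finger opening in m.
Only numpy, scipy, OpenCV 4.12 (cv2) and the standard library are available. Lean on these libraries where they do the work, as an engineer would, in place of code of your own. Each camera call takes 0.05 s, during which the arm holds its last target.

TASK

The session is over: shut the larger of the two open plywood chests. Its lid is locked open by the folding steel stay on its side, so first press the knee of that stay down until it folds, then lower the lid gently, without slamming, until it is fully shut. Leave the smaller chest standing open as it is.

Things in the scene. Friction and masses are not known exactly. Their poses are not given: they have to be found in the camera images.
- chest: The larger plywood chest, fixed, 200 x 200 x 120 mm high. Origin: centre of its underside; x from its front to its hinge side, y along the hinge, z up. The lid's hinge line is at x +100, z 120 mm. The folding stay is outside its -y wall. The other, smaller chest (150 x 140 x 90 mm) is of the same make.
- chest_knee (a point): Point on the axis of the stay's knee, a level steel rod 18 mm thick, 60 mm long, along chest y (-106 to -166 mm; the point at -148). Locked: 160 mm above the table, free above. Pushed straight down (under 15 N) it passes its straight line within 8 mm and folds, circling the front pivot (chest x -80, z 105), drifting 18 mm to +x in 35 mm of fall and drawing the lid down a little.
- chest_lid (a joint): Lid angle of the larger chest, rad: 0 shut, 1.31 locked open. A plain plate 206 x 200 x 10 mm; open, it leans over the chest, free edge 315 mm above the table, outer face to chest +x; shut, its top is at z 130 mm. It cannot be lowered while the stay is locked. The hinge is stiff: the lid stays where it is left; a few newtons on its outer face move it once the stay is folded.
- box_rim (a point): Middle of the free edge (outer face) of the smaller chest's lid, which stands locked open too, about 240 mm above the table. To be left as it is.

How it is judged:
On the way:
1. the knee of the larger chest's stay is pressed down by about 15 mm, so that it folds, while the lid is still well up (z of chest_knee in the frame of chest below 0.145 m and value of joint chest_lid above 0.3 rad), for 0.1 s.
At the end, for the whole second after the job is handed in: The larger chest's lid is shut (within 0.06 rad, about 12 mm at its free edge) and at rest; the smaller chest's lid still stands open, its edge within 15 mm of where it was (value of joint chest_lid below 0.06 rad and velocity of joint chest_lid between -0.05 and 0.05 rad/s and distance of box_rim from where it was at the start of the episode below 0.015 m); the robot touches nothing.
It fails at once if the larger chest's lid slams (swings shut faster than 2.5 rad/s) (velocity of joint chest_lid below -2.5 rad/s).
It fails at once if the smaller chest's lid is moved by more than 15 mm (distance of box_rim from where it was at the start of the episode above 0.015 m).
It also fails if it takes over 38 s, if anything falls off the work surface, if the arm or the gripper's body presses on something with over 40 N, if the wrist force passes 120 N, or if a joint passes its speed limit or range.

## Working session

There is one attempt and no reset: what is moved stays moved. The work goes in short steps, Python scripts to look and compute and a tool call to move; the robot and the scene stay as the last step left them, time stands still between calls to the robot, and variables do not carry over. Pictures are saved under pics/ and viewed, and the job is handed in when it is done.

Besides the shell and the picture viewer there is one more tool, called after "Emit:" as name(argument=value, ...) on one line, values as JSON. jog_arm: Moves the arm, as the interface text tells. Its arguments: {"type":"object","properties":{"steps":{"type":"array"},"force":{"type":"number"}},"required":["steps"]}

```bash
ls; mkdir -p pics
python3 - <<'E'
from plant import robot
import cv2,numpy as np,pickle
d={}
for n in ("scene","top"):
    c=robot.read_camera(n); d[n]=c
    cv2.imwrite(f"pics/{n}0.png",cv2.resize(c["image"][:,:,::-1],(800,600),interpolation=cv2.INTER_CUBIC))
    print(n,c["mtx"].tolist(),c["D"],np.round(c["extrinsics"],4).tolist())
pickle.dump(d,open("c0.pkl","wb"))
s=robot.read_state();print(s["t"],s["tool_pos"],s["orientation"],s["opening"])
E
```

```text
pics
scene [[399.62628077049686, 0.0, 253.50670814496772], [0.0, 399.62628077049686, 193.9400449535753], [0.0, 0.0, 1.0]] [0.03580482 0.         0.         0.         0.        ] [[-0.982, 0.1588, -0.102, 0.6381], [0.1884, 0.8608, -0.4728, 0.3629], [0.0127, -0.4835, -0.8752, 0.89], [0.0, 0.0, 0.0, 1.0]]
top [[442.19885152296825, 0.0, 256.7594363675603], [0.0, 442.19885152296825, 189.9060909644509], [0.0, 0.0, 1.0]] [-0.07443714  0.          0.          0.          0.        ] [[0.0091, -0.9858, 0.1674, 0.3528], [-0.9998, -0.0064, 0.0168, -0.0781], [-0.0155, -0.1675, -0.9857, 1.2084], [0.0, 0.0, 0.0, 1.0]]
0.1 [0.27081768 0.53485067 0.2316898 ] [-7.29523965e-01 -3.05521580e+00  2.47778337e-03] 0.0930155575094241
```

View pics/scene0.png

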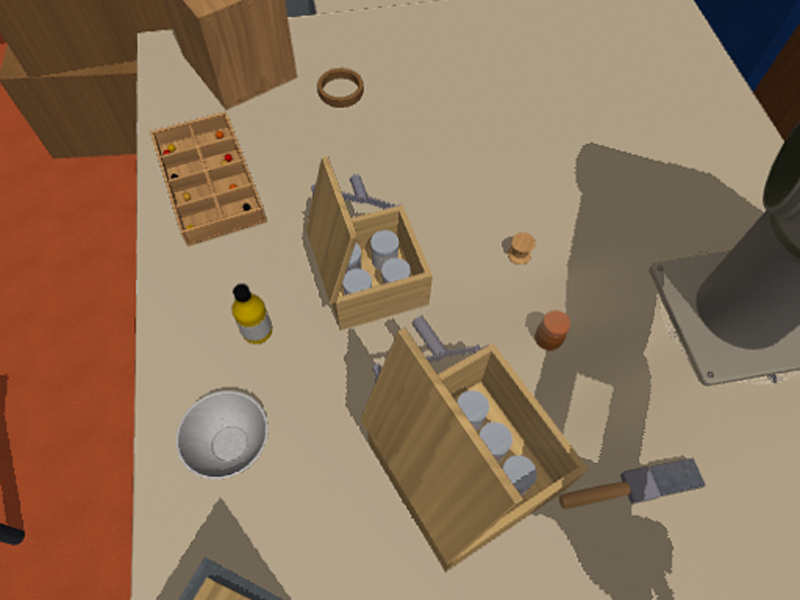

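View pics/top0.png

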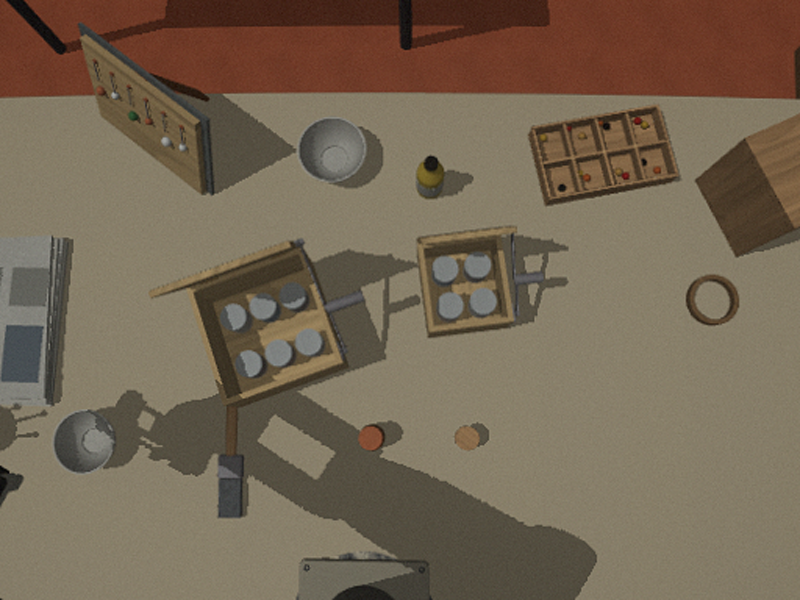

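Run:
```python
import cv2,pickle
d=pickle.load(open("c0.pkl","rb"))
a=d["top"]["image"][140:270,90:260,::-1]; cv2.imwrite("pics/topz.png",cv2.resize(a,None,fx=4.6,fy=4.6,interpolation=cv2.INTER_CUBIC))
a=d["scene"]["image"][195:370,220:385,::-1]; cv2.imwrite("pics/scenez.png",cv2.resize(a,None,fx=3.4,fy=3.4,interpolation=cv2.INTER_CUBIC))
```

```text
(no output)
```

View pics/topz.png

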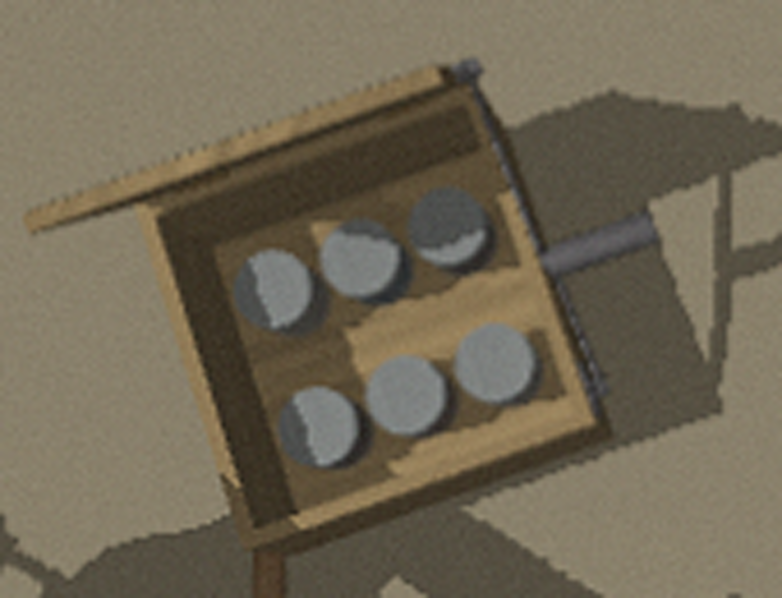

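View pics/scenez.png

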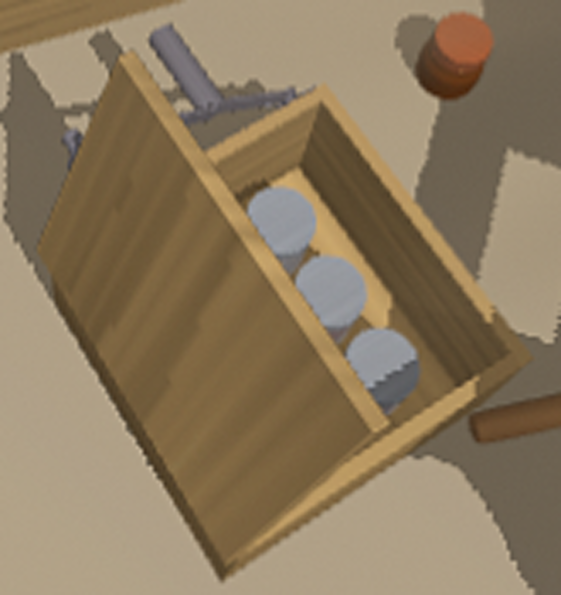

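```bash
cat > h.py <<'E'
import numpy as np,cv2,pickle
def ray(c,px):
    p=cv2.undistortPoints(np.array([[px]],float),c["mtx"],np.array(c["D"],float))[0,0]
    T=np.array(c["extrinsics"]); return T[:3,3],T[:3,:3]@np.array([p[0],p[1],1])
def plane(c,px,z):
    o,v=ray(c,px); return o+v*(z-o[2])/v[2]
def proj(c,P):
    T=np.linalg.inv(np.array(c["extrinsics"])); r,_=cv2.Rodrigues(T[:3,:3])
    return cv2.projectPoints(np.array(P,float).reshape(-1,1,3),r,T[:3,3],c["mtx"],np.array(c["D"],float))[0].reshape(-1,2)
E
python3 - <<'E'
from h import *
d=pickle.load(open("c0.pkl","rb"))
tz=lambda x,y:((x+.5)/4.6+90-.5,(y+.5)/4.6+140-.5)
sz=lambda x,y:((x+.5)/3.4+220-.5,(y+.5)/3.4+195-.5)
for n,p,z in [("FL",(247,541),.12),("FR",(600,423),.12),("RL",(143,208),.12),("rod in",(547,262),.16),("rod out",(652,228),.16),("lidL",(33,228),.315),("lidR",(445,75),.315)]:
    print("top",n,plane(d["top"],tz(*p),z).round(4))
for n,p,z in [("FR",(325,88),.12),("FL",(530,355),.12),("RL",(222,578),.12),("rod out",(163,35),.16),("rod in",(207,103),.16),("lidR",(124,55),.315),("lidL",(385,425),.315)]:
    print("scene",n,plane(d["scene"],sz(*p),z).round(4))
E
```

```text
top FL [0.3679 0.2181 0.12  ]
top FR [0.433 0.03  0.12 ]
top RL [0.5485 0.2852 0.12  ]
top rod in [0.5139 0.0557 0.16  ]
top rod out [0.5323 0.001  0.16  ]
top lidL [0.504  0.2704 0.315 ]
top lidR [0.5756 0.0848 0.315 ]
scene FR [0.4314 0.0342 0.12  ]
scene FL [0.3613 0.2159 0.12  ]
scene RL [0.5586 0.2967 0.12  ]
scene rod out [ 0.5294 -0.0008  0.16  ]
scene rod in [0.5131 0.048  0.16  ]
scene lidR [0.5728 0.0835 0.315 ]
scene lidL [0.4997 0.2696 0.315 ]
```

```bash
cat >> h.py <<'E'
PSI=0.36; C=np.array([0.4926,0.159,0]); RC=np.array([[np.cos(PSI),-np.sin(PSI),0],[np.sin(PSI),np.cos(PSI),0],[0,0,1]])
w=lambda p: C+RC@np.array(p,float)
ch=lambda p: RC.T@(np.array(p)-C)
E
python3 - <<'E'
from h import *
d=pickle.load(open("c0.pkl","rb"))
tz=lambda x,y:((x+.5)/4.6+90-.5,(y+.5)/4.6+140-.5)
sz=lambda x,y:((x+.5)/3.4+220-.5,(y+.5)/3.4+195-.5)
print("bracket",[ch(plane(d["top"],tz(482,72),z)).round(4) for z in (.2,.23,.26)])
print("rod",ch(plane(d["top"],tz(547,262),.16)),ch(plane(d["top"],tz(652,228),.16)),ch(plane(d["scene"],sz(163,35),.16)),ch(plane(d["scene"],sz(207,103),.16)))
f=.64
for p,z in [((417,240),.24),((517,228),.24),((428,336),.09),((516,326),.09)]: print("small",plane(d["top"],(p[0]*f,p[1]*f),z).round(3))
im={k:d[k]["image"][:,:,::-1].copy() for k in d}
P=[w(p) for p in [(-.1,-.1,.12),(-.1,.1,.12),(.1,.1,.12),(.1,-.1,.12),(-.02,-.106,.16),(-.02,-.166,.16),(.047,-.1,.315),(.047,.1,.315)]]
for k in im:
    b=cv2.resize(im[k],(800,600))
    for q in proj(d[k],P): cv2.circle(b,(int(q[0]/f),int(q[1]/f)),3,(0,0,255),1)
    cv2.imwrite(f"pics/{k}p.png",b)
a=w((-.015,-.155,.2)); print("press pt",a)
E
```

```text
bracket [array([ 0.0806, -0.1075,  0.2   ]), array([ 0.0718, -0.1095,  0.23  ]), array([ 0.063 , -0.1114,  0.26  ])]
rod [-0.01646496 -0.10417807  0.16      ] [-0.01850951 -0.1618121   0.16      ] [-0.0218831  -0.16248611  0.16      ] [-0.01988567 -0.11106484  0.16      ]
small [ 0.6   -0.084  0.24 ]
small [ 0.619 -0.228  0.24 ]
small [ 0.478 -0.103  0.09 ]
small [ 0.496 -0.247  0.09 ]
press pt [0.53316405 0.00865188 0.2       ]
```

Emit:
jog_arm(steps=[[1,0,0,-0.06,0,0,0],[1,0,0,-0.12,0,0,0],[1,0,0,-0.18,0,0,0],[1,0,0,-0.2,0,0,0.18]])

```text
t: 0.6
tool_pos: [0.2713, 0.5357, 0.4368]
orientation: [1.006, 2.975, 0.007]
force: [0.1, 0.1, 0.5]
opening: 0.0575
```

View pics/topp.png

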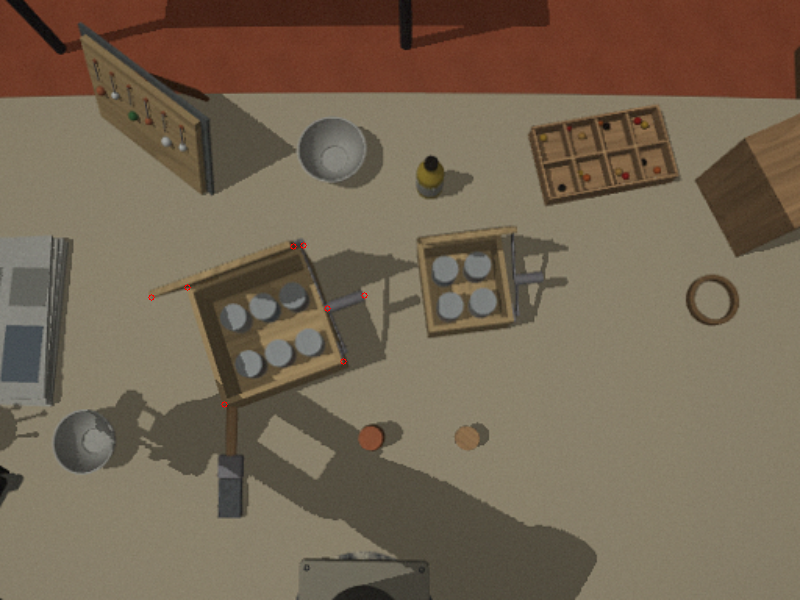

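View pics/scenep.png

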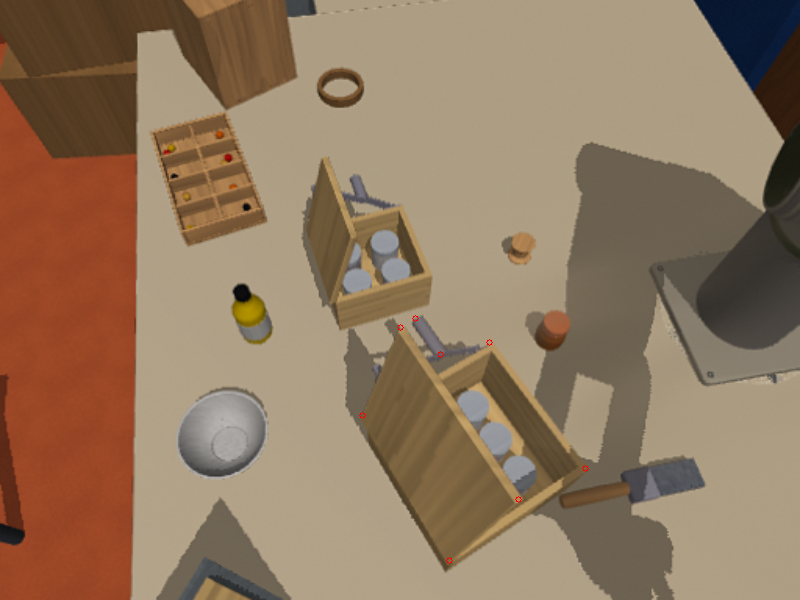

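```bash
cat >> h.py <<'E'
from scipy.spatial.transform import Rotation as R
def goal(pw):
    "tool-axis shift and turn to TCP world pos pw, tool down, jaw (tool y) along chest x"
    from plant import robot
    s=robot.read_state(); r0=R.from_rotvec(s["orientation"])
    yx=RC[:,0]; z=np.array([0,0,-1.]); T=R.from_matrix(np.column_stack([np.cross(yx,z),yx,z]))
    sh=r0.inv().apply(np.array(pw)-np.array(s["tool_pos"])); tr=(r0.inv()*T).as_rotvec()
    print("t",s["t"],"tcp",np.round(s["tool_pos"],4),"chest",ch(s["tool_pos"]).round(4),"F",np.round(s["force"],1),"\n shift",sh.round(4),"turn",tr.round(3),"dist",np.linalg.norm(sh).round(3))
    return sh,tr
E
python3 -c "
from h import *
goal(w((-.02,-.156,.43)))"
```

```text
t 0.6 tcp [0.2713 0.5357 0.4368] chest [-0.0744  0.4305  0.4368] F [0.1 0.1 0.5] 
 shift [-0.5261 -0.2649  0.0052] turn [ 0.005 -0.002  0.559] dist 0.589
```

Emit:
jog_arm(steps=[[1,-0.053,-0.027,0,0,0,0.11],[1,-0.106,-0.053,0,0,0,0.22],[1,-0.159,-0.08,0,0,0,0.33],[1,-0.212,-0.107,0,0,0,0.45],[1,-0.265,-0.133,0,0,0,0.56]])

```text
t: 1.23
tool_pos: [0.4016, 0.2674, 0.4356]
orientation: [-1.793, -2.579, -0.007]
force: [0.1, 0.3, 0.2]
opening: 0.0073
```

```bash
python3 -c "
from h import *
goal(w((-.02,-.156,.43)))"
```

```text
t 1.225 tcp [0.4016 0.2674 0.4356] chest [-0.047   0.1335  0.4356] F [0.1 0.3 0.2] 
 shift [-0.2894  0.0283  0.0048] turn [ 0.003 -0.003 -0.005] dist 0.291
```

Emit:
jog_arm(steps=[[1,-0.06,0.006,0,0,0,0],[1,-0.12,0.012,0,0,0,0],[1,-0.18,0.018,0,0,0,0],[1,-0.24,0.024,0,0,0,0],[1,-0.289,0.028,0,0,0,0]])

```text
t: 1.85
tool_pos: [0.5289, 0.0039, 0.4342]
orientation: [-1.794, -2.577, -0.006]
force: [-0.4, 1.1, -1.1]
opening: 0.0006
```

```bash
python3 -c "
from h import *
goal(w((-.02,-.156,.193)))"
```

```text
t 1.85 tcp [0.5289 0.0039 0.4342] chest [-0.0206 -0.1579  0.4342] F [-0.4  1.1 -1.1] 
 shift [ 0.0012 -0.      0.2412] turn [ 0.003 -0.003 -0.006] dist 0.241
```

Emit:
jog_arm(steps=[[1,0,0,0.06,0,0,0],[1,0,0,0.12,0,0,0],[1,0,0,0.17,0,0,0],[1,0,0,0.21,0,0,0],[1,0,0,0.235,0,0,0]])

```text
t: 2.48
tool_pos: [0.5277, 0.0049, 0.196]
orientation: [-1.793, -2.574, -0.003]
force: [0.3, 0.0, 0.5]
opening: 0.0004
```

```bash
python3 -c "
from h import *
goal(w((-.02,-.156,.193)))
from plant import robot
f=[robot.read_camera(n)['image'][140:330,90:400,::-1] for n in ('top','scene')]
cv2.imwrite('pics/k1.png',cv2.resize(np.vstack(f),None,fx=1.55,fy=1.55))"
```

```text
t 2.475 tcp [0.5277 0.0049 0.196 ] chest [-0.0215 -0.1565  0.196 ] F [0.3 0.  0.5] 
 shift [0.0005 0.0015 0.003 ] turn [-0.001 -0.005 -0.006] dist 0.003
```

View pics/k1.png

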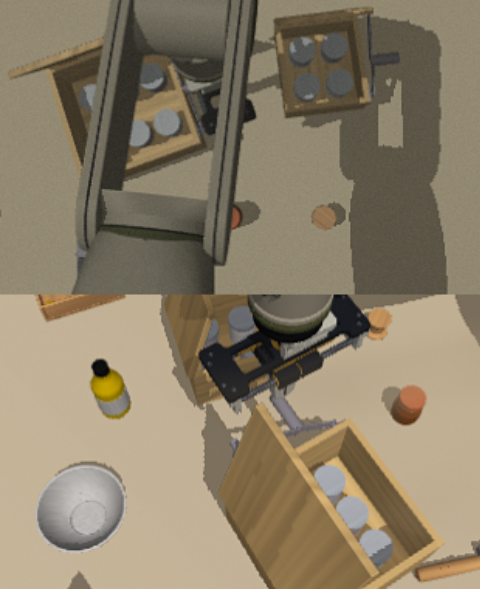

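The gripper stands over the rod, clear of the lid and of the small chest (scene half, rod at about (285,410)). Pressing now.

Emit:
jog_arm(steps=[[1,0,0.002,0.008,0,0,0],[1,0,0.003,0.014,0,0,0],[1,0,0.004,0.018,0,0,0],[1,0,0.006,0.022,0,0,0],[1,0,0.008,0.026,0,0,0]])

```text
t: 3.2
tool_pos: [0.5349, 0.008, 0.1697]
orientation: [-1.792, -2.574, -0.002]
force: [2.7, -0.4, 3.1]
opening: 0.0002
```

Emit:
jog_arm(steps=[[1,0,0.002,0.006,0,0,0],[1,0,0.004,0.012,0,0,0],[1,0,0.006,0.018,0,0,0],[1,0,0.007,0.022,0,0,0],[1,0,0.007,0.024,0,0,0]])

```text
t: 3.82
tool_pos: [0.5412, 0.0104, 0.1452]
orientation: [-1.792, -2.573, -0.002]
force: [1.5, -0.1, 3.1]
opening: 0.0006
```

```bash
python3 -c "
from h import *
goal(w((-.02,-.156,.193)))
from plant import robot
f=[robot.read_camera(n)['image'][140:330,90:400,::-1] for n in ('top','scene')]
cv2.imwrite('pics/k2.png',cv2.resize(np.vstack(f),None,fx=1.55,fy=1.55))"
```

```text
t 3.825 tcp [0.5412 0.0104 0.1452] chest [-0.0068 -0.1562  0.1452] F [ 1.5 -0.1  3.1] 
 shift [ 0.0004 -0.0133 -0.0478] turn [-0.003 -0.006 -0.006] dist 0.05
```

View pics/k2.png

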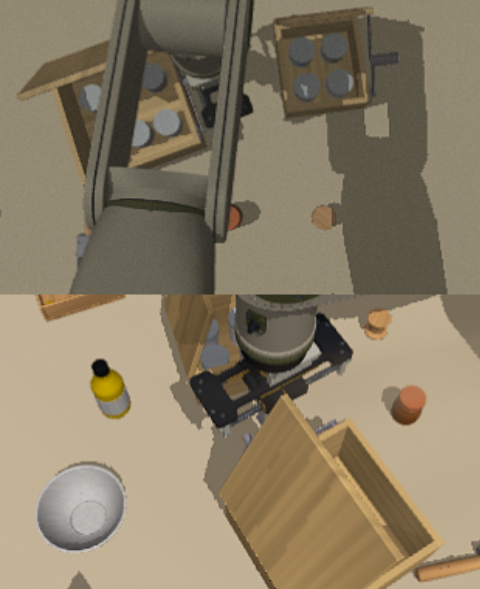

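Emit:
jog_arm(steps=[[1,0,0,-0.03,0,0,0],[1,-0.005,0,-0.09,0,0,0],[1,-0.005,0,-0.15,0,0,0],[1,-0.005,0,-0.21,0,0,0],[1,-0.005,0,-0.27,0,0,0]])

```text
t: 4.55
tool_pos: [0.5433, 0.0046, 0.4166]
orientation: [-1.791, -2.572, -0.0]
force: [1.5, 0.3, 0.5]
opening: 0.0005
```

```bash
python3 -c "
from h import *
goal(w((.12,0,.42)))
from plant import robot
d={n:robot.read_camera(n) for n in ('top','scene')}
pickle.dump(d,open('c1.pkl','wb'))
a=d['scene']['image'][195:370,200:385,::-1]
cv2.imwrite('pics/s3.png',cv2.resize(a,None,fx=3.4,fy=3.4,interpolation=cv2.INTER_CUBIC))"
```

```text
t 4.55 tcp [0.5433 0.0046 0.4166] chest [-0.007  -0.1623  0.4166] F [1.5 0.3 0.5] 
 shift [ 0.1631  0.126  -0.0029] turn [-0.004 -0.006 -0.006] dist 0.206
```

View pics/s3.png

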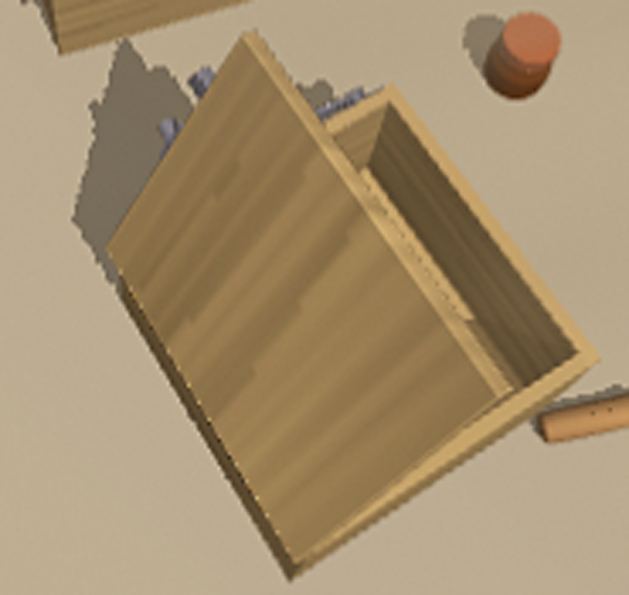

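```bash
python3 -c "
from h import *
c=pickle.load(open('c1.pkl','rb'))['scene']
for p,y in (((244,36),-.1),((497,397),.1)):
    o,v=ray(c,((p[0]+.5)/3.4+199.5,(p[1]+.5)/3.4+194.5)); o=ch(o); v=RC.T@v
    P=o+v*(y-o[1])/v[1]; print(P, np.hypot(P[0]-.1,P[2]-.12), np.arctan2(P[2]-.12,.1-P[0]))
"
```

```text
[ 0.01769365 -0.1         0.30197464] 0.19972256994748466 1.1460349423359553
[0.01606033 0.1        0.29295729] 0.19225007897372248 1.1189613438284103
```

Emit:
jog_arm(steps=[[1,0.045,0.035,0,0,0,0],[1,0.09,0.07,0,0,0,0],[1,0.13,0.105,0,0,0,0],[1,0.163,0.126,0.02,0,0,0],[1,0.163,0.126,0.06,0,0,0]])

```text
t: 5.28
tool_pos: [0.6075, 0.2044, 0.3637]
orientation: [1.789, 2.579, 0.012]
force: [1.0, -0.2, -0.5]
opening: 0.0006
```

```bash
python3 -c "
from h import *
goal(w((.07,0,.294)))
"
```

```text
t 5.275 tcp [0.6075 0.2044 0.3637] chest [0.1236 0.002  0.3637] F [ 1.  -0.2 -0.5] 
 shift [-0.0022 -0.0541  0.0692] turn [ 0.008 -0.002 -0.002] dist 0.088
```

Emit:
jog_arm(steps=[[1,0,0,0.045,0,0,0],[1,0,-0.02,0.069,0,0,0],[1,0,-0.04,0.069,0,0,0],[1,0,-0.054,0.069,0,0,0],[1,0,-0.06,0.069,0,0,0]])

```text
t: 5.9
tool_pos: [0.5508, 0.1834, 0.2933]
orientation: [1.789, 2.579, 0.01]
force: [-0.1, -0.1, 0.3]
opening: 0.0007
```

```bash
python3 -c "
from h import *
goal(w((.05,0,.294)))
from plant import robot
a=robot.read_camera('scene')['image'][170:384,180:400,::-1]
cv2.imwrite('pics/s4.png',cv2.resize(a,None,fx=2.7,fy=2.7,interpolation=cv2.INTER_CUBIC))
p=goal(w((.05,0,.294)))[0]
for th in np.arange(1.08,-.01,-.09): print(round(th,2),(117.5-175.3*np.cos(th+.057)).round(1),(134+175.3*np.sin(th+.057)).round(1))
"
```

```text
t 5.9 tcp [0.5508 0.1834 0.2933] chest [0.0631 0.0024 0.2933] F [-0.1 -0.1  0.3] 
 shift [-0.0024 -0.0131 -0.0008] turn [ 0.007 -0.002 -0.002] dist 0.013
t 5.95 tcp [0.5508 0.1834 0.2937] chest [0.0631 0.0023 0.2937] F [ 1.1 -0.4 -0.6] 
 shift [-0.0024 -0.0131 -0.0004] turn [ 0.007 -0.002 -0.002] dist 0.013
1.08 43.8 293.1
0.99 29.8 285.8
0.9 16.5 277.3
0.81 4.1 267.6
0.72 -7.5 256.9
0.63 -18.0 245.2
0.54 -27.5 232.5
0.45 -35.7 219.1
0.36 -42.8 205.0
0.27 -48.5 190.3
0.18 -52.9 175.2
0.09 -55.9 159.7
0.0 -57.5 144.0
```

View pics/s4.png

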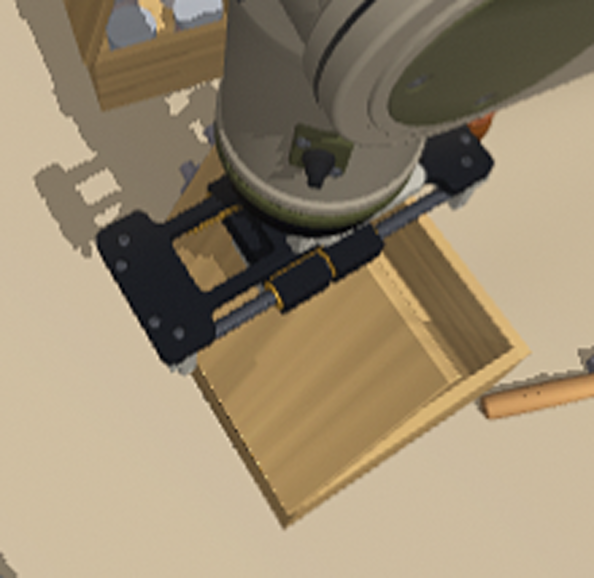

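Emit:
jog_arm(steps=[[1,0,-0.01,0,0,0,0],[1,0,-0.019,0,0,0,0],[1,0,-0.027,0.004,0,0,0],[1,0,-0.034,0.008,0,0,0],[1,0,-0.041,0.012,0,0,0]])

```text
t: 6.58
tool_pos: [0.5121, 0.1689, 0.2813]
orientation: [1.789, 2.579, 0.011]
force: [0.7, -0.4, 1.3]
opening: 0.0002
```

```bash
python3 -c "
from h import *
for a in (.81,.63,.45,.3): goal(w((.1175-.1753*np.cos(a+.057),0,.134+.1753*np.sin(a+.057))))
"
```

```text
t 6.575 tcp [0.5121 0.1689 0.2813] chest [0.0217 0.0024 0.2813] F [ 0.7 -0.4  1.3] 
 shift [-0.0025 -0.0178  0.0135] turn [ 0.007 -0.002 -0.002] dist 0.022
t 6.575 tcp [0.5121 0.1689 0.2813] chest [0.0217 0.0024 0.2813] F [ 0.7 -0.4  1.3] 
 shift [-0.0025 -0.04    0.0358] turn [ 0.007 -0.002 -0.002] dist 0.054
t 6.575 tcp [0.5121 0.1689 0.2813] chest [0.0217 0.0024 0.2813] F [ 0.7 -0.4  1.3] 
 shift [-0.0026 -0.0579  0.0617] turn [ 0.007 -0.002 -0.002] dist 0.085
t 6.575 tcp [0.5121 0.1689 0.2813] chest [0.0217 0.0024 0.2813] F [ 0.7 -0.4  1.3] 
 shift [-0.0027 -0.0691  0.0855] turn [ 0.007 -0.002 -0.002] dist 0.11
```

Emit:
jog_arm(steps=[[1,0,-0.009,0.0065,0,0,0],[1,0,-0.018,0.0135,0,0,0],[1,0,-0.0295,0.024,0,0,0],[1,0,-0.04,0.036,0,0,0],[1,0,-0.0495,0.049,0,0,0]])

```text
t: 7.2
tool_pos: [0.4651, 0.1514, 0.231]
orientation: [1.789, 2.579, 0.01]
force: [0.1, -0.2, 1.2]
opening: 0.0004
```

```bash
python3 -c "
from h import *
for a in (.45,.36,.27,.18,.09): goal(w((.1175-.1753*np.cos(a+.057),0,.134+.1753*np.sin(a+.057))))
from plant import robot
a=robot.read_camera('scene')['image'][170:384,180:400,::-1]
cv2.imwrite('pics/s5.png',cv2.resize(a,None,fx=2.7,fy=2.7,interpolation=cv2.INTER_CUBIC))
"
```

```text
t 7.2 tcp [0.4651 0.1514 0.231 ] chest [-0.0284  0.0026  0.231 ] F [ 0.1 -0.2  1.2] 
 shift [-0.0027 -0.0074  0.0118] turn [ 0.007 -0.002 -0.002] dist 0.014
t 7.2 tcp [0.4651 0.1514 0.231 ] chest [-0.0284  0.0026  0.231 ] F [ 0.1 -0.2  1.2] 
 shift [-0.0027 -0.0145  0.0259] turn [ 0.007 -0.002 -0.002] dist 0.03
t 7.2 tcp [0.4651 0.1514 0.231 ] chest [-0.0284  0.0026  0.231 ] F [ 0.1 -0.2  1.2] 
 shift [-0.0027 -0.0204  0.0405] turn [ 0.007 -0.002 -0.002] dist 0.045
t 7.2 tcp [0.4651 0.1514 0.231 ] chest [-0.0284  0.0026  0.231 ] F [ 0.1 -0.2  1.2] 
 shift [-0.0028 -0.0248  0.0556] turn [ 0.007 -0.002 -0.002] dist 0.061
t 7.2 tcp [0.4651 0.1514 0.231 ] chest [-0.0284  0.0026  0.231 ] F [ 0.1 -0.2  1.2] 
 shift [-0.0028 -0.028   0.0711] turn [ 0.007 -0.002 -0.002] dist 0.076
```

View pics/s5.png

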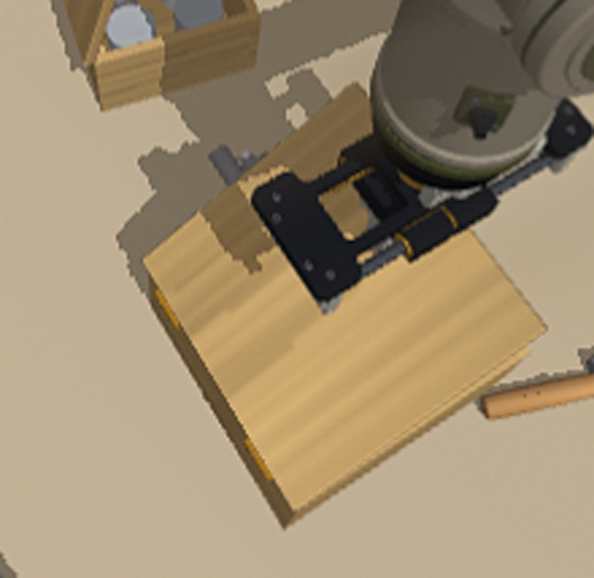

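The lid follows the fingertips, now about 0.5 rad up. I carry on along the arc.

Emit:
jog_arm(steps=[[1,0,-0.0075,0.012,0,0,0],[1,0,-0.0145,0.026,0,0,0],[1,0,-0.02,0.04,0,0,0],[1,0,-0.0245,0.053,0,0,0],[1,0,-0.027,0.064,0,0,0]])

```text
t: 7.88
tool_pos: [0.438, 0.1417, 0.1638]
orientation: [-1.79, -2.581, -0.006]
force: [0.1, -0.7, 0.7]
opening: 0.0005
```

```bash
python3 -c "
from h import *
goal(w((-.0575,0,.144)))
"
```

```text
t 7.875 tcp [0.438  0.1417 0.1638] chest [-0.0572  0.003   0.1638] F [ 0.1 -0.7  0.7] 
 shift [-0.0031 -0.0003  0.0197] turn [ 0.003 -0.002 -0.002] dist 0.02
```

Emit:
jog_arm(steps=[[1,0,0,0.007,0,0,0],[1,0,0,0.013,0,0,0],[1,0,0,0.018,0,0,0],[1,0,0,0.021,0,0,0],[1,0,0,0.023,0,0,0]])

```text
t: 8.5
tool_pos: [0.4382, 0.1418, 0.1439]
orientation: [-1.79, -2.582, -0.006]
force: [-19.6, -4.9, 40.0]
opening: 0.0004
```

Emit:
jog_arm(steps=[[1,0,0,-0.01,0,0,0],[1,0,0,-0.05,0,0,0],[1,0,0,-0.11,0,0,0],[1,0,0,-0.17,0,0,0],[1,0,0,-0.23,0,0,0]])

```text
t: 9.12
tool_pos: [0.4376, 0.1411, 0.3762]
orientation: [1.79, 2.581, 0.007]
force: [-0.4, 0.1, 1.4]
opening: 0.0002
```

```bash
python3 -c "
from h import *
goal(w((.07,0.35,.4)))
"
```

```text
t 9.125 tcp [0.4376 0.1411 0.3762] chest [-0.0577  0.0026  0.3762] F [-0.4  0.1  1.4] 
 shift [ 0.3477  0.1272 -0.0227] turn [ 0.004 -0.002 -0.002] dist 0.371
```

Clearing the view by going to the left.

Emit:
jog_arm(steps=[[1,0.055,0,-0.02,0,0,0],[1,0.11,0,-0.02,0,0,0],[1,0.165,0,-0.02,0,0,0],[1,0.22,0,-0.02,0,0,0],[1,0.27,0,-0.02,0,0,0]])

```text
t: 9.75
tool_pos: [0.3421, 0.3958, 0.397]
orientation: [1.789, 2.581, 0.008]
force: [0.6, 0.6, -0.1]
opening: 0.0007
```

```bash
python3 -c "
from h import *
from plant import robot
d={n:robot.read_camera(n) for n in ('top','scene')}
pickle.dump(d,open('c2.pkl','wb'))
f=.64
P=[w(p) for p in [(-.106,-.1,.13),(-.106,.1,.13)]]
for n in d:
    b=cv2.resize(d[n]['image'][:,:,::-1],(800,600),interpolation=cv2.INTER_CUBIC)
    for q in proj(d[n],P): cv2.circle(b,(int(q[0]/f),int(q[1]/f)),3,(0,0,255),1)
    cv2.imwrite(f'pics/{n}6.png',b)
s=robot.read_state();print(s['t'],s['tool_pos'],s['force'])
"
```

```text
9.85 [0.34072086 0.39754899 0.39611922] [ 0.82669338 -0.25957357  0.05606231]
```

View pics/top6.png

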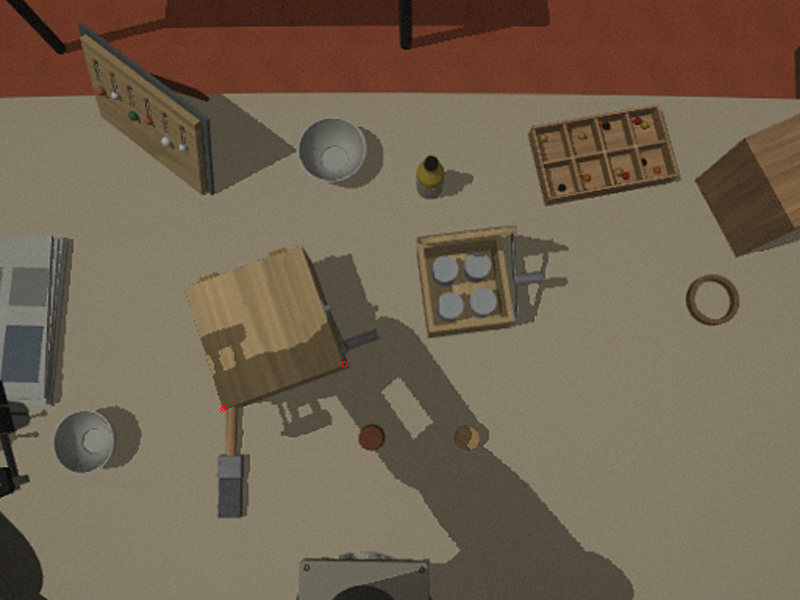

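View pics/scene6.png

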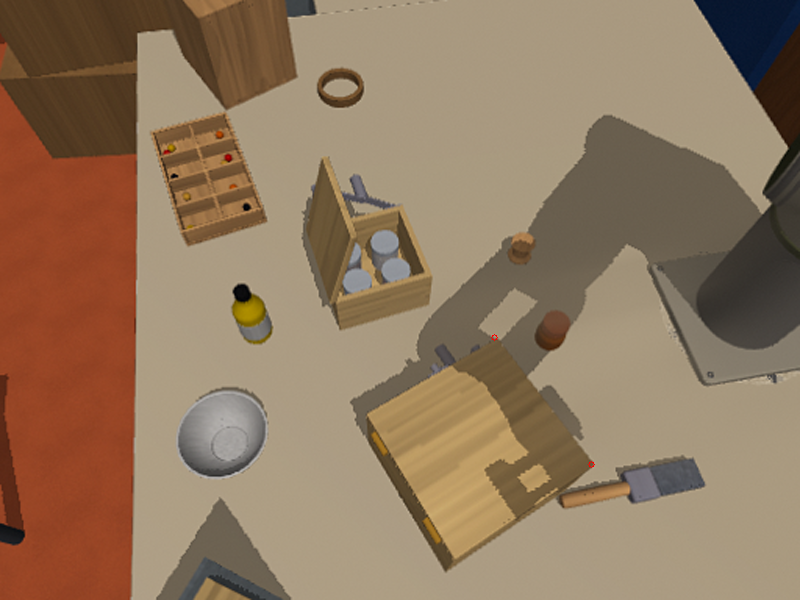

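```bash
python3 -c "
from h import *
d=pickle.load(open('c2.pkl','rb'))
a=d['top']['image'][150:270,110:240,::-1]; b=d['scene']['image'][200:370,225:390,::-1]
A=cv2.resize(a,(480,443),interpolation=cv2.INTER_CUBIC); B=cv2.resize(b,(430,443),interpolation=cv2.INTER_CUBIC)
cv2.imwrite('pics/z7.png',cv2.resize(np.hstack([A,B]),(800,390)))
c0=pickle.load(open('c0.pkl','rb'))
for n,(x0,y0,x1,y1) in dict(top=(262,140,350,220),scene=(190,98,280,212)).items():
    g=[cv2.cvtColor(q[n]['image'][y0:y1,x0:x1],cv2.COLOR_RGB2GRAY).astype(np.float32) for q in (c0,d)]
    print(n,'small chest shift px',cv2.phaseCorrelate(*g))
"
```

```text
top small chest shift px ((0.09524771596439763, -0.04556361157862909), 0.8282249455981784)
scene small chest shift px ((0.02007349632545896, -0.00436811835171369), 0.830889523824056)
```

View pics/z7.png

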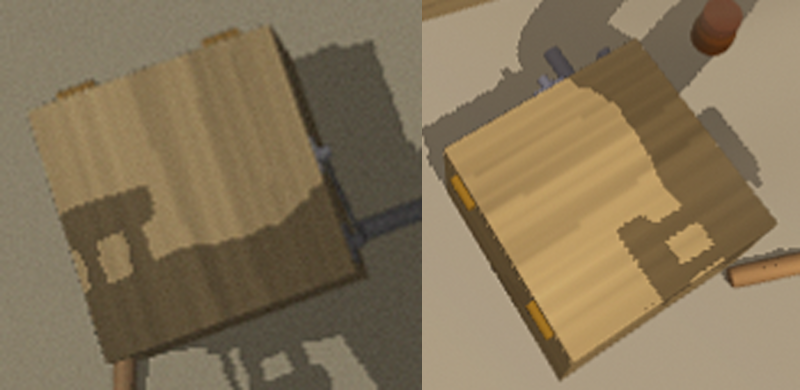

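```bash
python3 -c "
from h import *
d=pickle.load(open('c2.pkl','rb'))
sx=800/910; sy=390/443
def tp(x,y): x/=sx;y/=sy; return ((x)*130/480+110-.5,(y)*120/443+150-.5)
def sp(x,y): x=x/sx-480;y/=sy; return (x*165/430+225-.5,y*170/443+200-.5)
for t,s in (((107,360),(775,222)),((362,273),(641,41)),((30,108),(564,358))):
    o1,v1=ray(d['top'],tp(*t));o2,v2=ray(d['scene'],sp(*s))
    k=np.linalg.lstsq(np.column_stack([v1,-v2]),o2-o1,rcond=None)[0]
    print(ch(o1+k[0]*v1).round(4),ch(o2+k[1]*v2).round(4))
b=d['scene']['image'][280:350,310:385,::-1];cv2.imwrite('pics/z8.png',cv2.resize(b,None,fx=8,fy=8,interpolation=cv2.INTER_CUBIC))
"
```

```text
[-0.104   0.0991  0.1372] [-0.1042  0.0993  0.1373]
[-0.1071 -0.1008  0.126 ] [-0.112  -0.0941  0.126 ]
[0.0997 0.0981 0.1338] [0.1016 0.0955 0.1336]
```

View pics/z8.png

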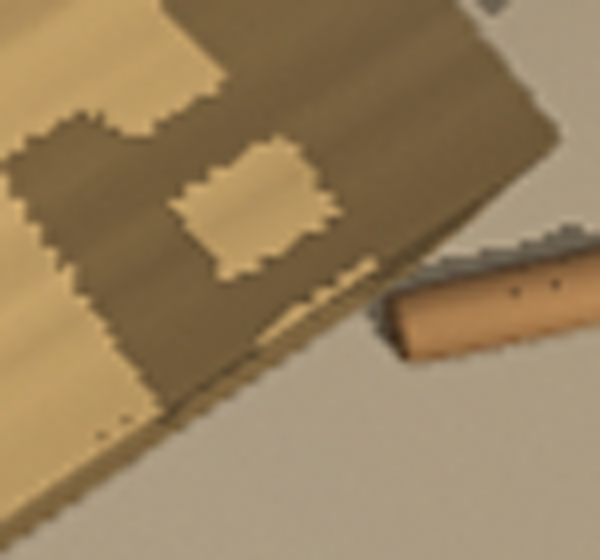

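```bash
python3 -c "
from plant import robot
s=robot.read_state();print(s['t'],s['force'],abs(s['dq']).max())
print(robot.close_job())"
```

```text
9.85 [ 0.82669338 -0.25957357  0.05606231] 0.07595373695825834
the job is handed in; nothing more can be done
None
```

The larger chest is shut and the smaller one still stands open. I handed the job in at t = 9.9 s; `close_job` reports no verdict.

**What I did:**
- **Stay:** I pressed the knee down with the closed fingertips to about 122 mm above the table. The contact force read about 3 N at the two readings, the stay folded, and the lid sank to about 1.1 rad.
- **Lid:** I led it round its arc from the outer face at about 0.7 rad/s. I then pressed it onto the rim and moved the arm well clear.

**Last checks:**
- **Lid shut:** at the final press the fingertips stood at z = 130 mm, the shut height. That press read 40 N vertically (about 45 N in all), more than needed.
- **Lid after release:** triangulating from two cameras put the front corners at z = 137 and 126 mm, about 132 mm on average. They differ by 11 mm because the pixels were hand-picked and the two rays for the second corner did not meet well. Neither picture shows a gap.
- **Smaller chest:** it shifted less than 0.1 pixel between the first and last pictures.
- **Arm:** the force reading was near zero and nothing was touched, but the arm was still settling slightly (0.08 rad/s) at hand-in.

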